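# Criss-cross shortbread tower on a telescoping display stand

### The arm

A 6-joint arm with a two-finger parallel gripper is mounted at the origin on a cart in front of the work surface, level with it; the furniture and walls round the work are solid. World frame = base frame: x ahead of the robot, y to its left, z up, the work surface at z = 0. Lengths are in mm, angles in rad, forces in N, time in s.
With the tool pointing down it reaches from about 300 to 775 mm from the base axis. Payload 14.6 kg.
Tool frame: the origin (TCP) lies at the very end of the fingers, on their centre line; the grasp point (between the pads) lies 19 mm behind it (robot.tcp_to_grasp is the distance from the TCP to the grasp point, in mm); z points along the fingers, y is the line along which they close (so a half turn about z gives the same grasp; the last joint's range is limited). The gripper opens to 94 mm and grips with 3 to 60 N. Pads are 16 mm wide; open, the fingers measure 119 mm over their backs; the gripper's body (75 mm by 177 mm) begins 78 mm behind the grasp point.
Start: joints at [-1.364, 0.3, 1.521, -0, 1.321, -0.067], TCP at [148.709, -529.504, 205.446] pointing down, gripper open.
Joint ranges: [-3.03, 3.03], [-0.79, 2.21], [0.23, 2.52], [-1.04, 4.18], [0, 3.07], [-2.55, 2.55]. Speed limits (rad/s): [2.22, 2.22, 2.57, 3.14, 3.14, 3.14].

### API

Orientations are given as a rotation vector (axis times angle).
In Python, from plant import sensors, imaging, robot gives the robot as it stands.
- The arm moves only by the tool jog_arm, never from a script. Its argument "increments" is a list of rows, each an object with "slide": the shift along the tool's x, y, z in mm, a list of three; "turn": the turn, a rotation vector about the tool's x, y, z in rad, a list of three; "grip": the opening, from 0 (shut) to 1 (fully open). In form: [{"slide": [dx, dy, dz], "turn": [rx, ry, rz], "grip": grip}, ...]. A call has 1 to 10 rows; each row shifts and turns the commanded pose from where the row before left it, along the tool's axes as they then stand; what a row does not reach is not made up. A row lasts 1/8 s, in which the tool goes at most 62.5 mm and 10.7 degrees, less where a joint would pass 70% of its speed; a pose out of reach is approached as far as the arm can. A call is refused whole if a number of a shift passes 62.5 or a number of a turn 0.188, either way. A call with a gripper value outside its range is refused whole. The fingers move at their own pace and stop on an object; "grip_force" is the grip in N (left out, the last holds). Time passes only in rows, so rows that do not move let the fingers close. It gives the time, the measured TCP pose, the force, the opening and the grip force at its end, in the units of the state.
- sensors.observe(): the state, without advancing time (a new reading comes with each control period).
- imaging.grab_frame(name): name is "side" or "top" or "wrist"; returns a dict with "pixels" (400x640x3 uint8, blue, green, red), "z_map" (400x640 float32, mm along the optical axis (not along the pixel's ray), 0 where there is no reading), "fx", "fy", "cx", "cy" (pixels), "k1" (the pictures are not rectified: a ray, as slopes to the right and down, at radius r is drawn at 1 + k1 r^2 times it, then the intrinsics apply), "view" (4x4, takes a point from world to camera coordinates). Camera axes: x right, y down, z forward; pixel columns grow to the right and rows downward; lengths in mm; the calibration is good to about 2 mm. A picture is of the moment at which its call begins.
- robot.close_job(): hands the job in; it is judged then, once.
The state is a dict: "t": time; "q": joint angles; "dq": joint speeds; "tau": joint torques, N m; "ee_pos": TCP position; "eef_rot": TCP orientation; "force": force on the tool from outside, world axes, zero at the start; "wrist_torque": the same for the moment, N m; "finger_gap": finger opening in mm; "grip_force": force on a finger pad.
Only numpy, scipy, OpenCV 4.12 (cv2) and the standard library are available. Lean on these libraries where they do the work, as an engineer would, in place of code of your own. Each camera call takes 0.05 s, during which the arm holds its last target. There are 200 camera calls.

### The job

Set up the shortbread display: push in the sprung button on the stand's telescoping post so that the empty deck drops one hole, to loading height, and then stack all the shortbread fingers from the cooling rack on the deck as a square criss-cross tower, centred, two to a layer with a wide gap between the two, the bottom two running away from the post, each layer across the one below (an odd finger lies alone in the top layer, at one side). Then push the button again so that the loaded deck drops to the last hole with the tower still neatly standing, and leave the jars and the shaker behind it upright where they are.

Things in the scene. Friction and masses are not known exactly. Their poses are not given: they have to be found in the camera images.
- deck (a joint): how far the deck has sunk with its telescoping post, m: 0 top hole (start), 0.030 next hole, 0.060 last. Freed, it sinks by itself at 4 to 7 cm/s (1 kg, damped); the button leaves the fingertip, slides down inside the tube and springs out at the next hole it meets, unless a finger covers that one too. It cannot be raised again.
- button (a joint): how far the sprung button of the post is pushed in, m: 0 fully out. It sticks out 7 mm through one of three holes, 140, 110 and 80 mm above the table, in the front face of the stand's square outer tube (32 mm wide, top 153 mm above the table), and locks the inner tube; 6.5 mm in (about flush, a push of 3 to 7 N) frees it.
- button_tip (a point): centre of the button's round outer end, 12 mm across; it moves down with the deck. x points into the tube and on to the deck's centre (push along +x), z up. It lies 13 mm in front of the deck's front edge and 75 mm below the deck's underside: come from the front with closed fingers tilted 20 to 30 degrees or more.
- deck_top (a point): centre of the top of the dark wooden deck, a flat square 120 x 120 mm, 12 mm thick, on a stand fixed to the table; axes along its sides (x away from the post and button, z up). 227 mm above the table at the start, 197 and 167 mm at the next holes. In this frame the post is at x = -50 mm, the button tip at x = -73 mm.
- finger_1_centre (a point): centre of a shortbread finger, a rigid golden bar 90 x 22 x 18 mm, about 45 g; x along its length, z through its 18 mm thickness. The bars start lying flat on a wire cooling rack whose top is 45 mm above the table, in two columns of up to three, about 28 mm apart side by side. 4 to 6 bars are present (None from the start: absent).
- finger_2_centre (a point): centre of a shortbread finger, a rigid golden bar 90 x 22 x 18 mm, about 45 g; x along its length, z through its 18 mm thickness. The bars start lying flat on a wire cooling rack whose top is 45 mm above the table, in two columns of up to three, about 28 mm apart side by side. 4 to 6 bars are present (None from the start: absent).
- finger_3_centre (a point): centre of a shortbread finger, a rigid golden bar 90 x 22 x 18 mm, about 45 g; x along its length, z through its 18 mm thickness. The bars start lying flat on a wire cooling rack whose top is 45 mm above the table, in two columns of up to three, about 28 mm apart side by side. 4 to 6 bars are present (None from the start: absent).
- finger_4_centre (a point): centre of a shortbread finger, a rigid golden bar 90 x 22 x 18 mm, about 45 g; x along its length, z through its 18 mm thickness. The bars start lying flat on a wire cooling rack whose top is 45 mm above the table, in two columns of up to three, about 28 mm apart side by side. 4 to 6 bars are present (None from the start: absent).
- finger_5_centre (a point): centre of a shortbread finger, a rigid golden bar 90 x 22 x 18 mm, about 45 g; x along its length, z through its 18 mm thickness. The bars start lying flat on a wire cooling rack whose top is 45 mm above the table, in two columns of up to three, about 28 mm apart side by side. 4 to 6 bars are present (None from the start: absent).
- finger_6_centre (a point): centre of a shortbread finger, a rigid golden bar 90 x 22 x 18 mm, about 45 g; x along its length, z through its 18 mm thickness. The bars start lying flat on a wire cooling rack whose top is 45 mm above the table, in two columns of up to three, about 28 mm apart side by side. 4 to 6 bars are present (None from the start: absent).
- jam_jar_foot (a point): jam jar, 62 mm across, 99 mm tall; the centre of its underside, z up. A bystander at the back of the table: leave it standing.
- honey_jar_foot (a point): honey jar, 58 x 62 mm, 86 mm tall; the centre of its underside, z up. A bystander at the back of the table: leave it standing.
- salt_shaker_foot (a point): salt shaker, 44 mm across, 90 mm tall; the centre of its underside, z up. A bystander at the back of the table: leave it standing.
- price_block_foot (a point): price card in a wooden block, 22 x 62 mm, 58 mm tall; the centre of its underside. A bystander at the front, between the plates.

How it is judged:
By the outcome, as a careful person would: the job done as asked, in the order asked, and still so for the second after the job is handed in, with the robot touching nothing.
Of finger_1, finger_2, finger_3, finger_4, finger_5, finger_6 only 4 to 6 are there at a start; the rules pass over those that are not, and their reading is None.
Once in a run the grip may slacken for a moment while it holds something.
It also fails if it takes over 210 s, if anything falls off the work surface, if the arm or the gripper's body presses on something with over 40 N, if the wrist force passes 120 N, or if a joint passes its speed limit or range.

## Working session

There is one attempt and no reset: what is moved stays moved. The work goes in short steps, Python scripts to look and compute and a tool call to move; the robot and the scene stay as the last step left them, time stands still between calls to the robot, and variables do not carry over. Pictures are saved under pics/ and viewed, at most 14 in all, crops included, and the job is handed in when it is done.

Besides the shell and the picture viewer there is one more tool, called after "Request:" as name(argument=value, ...) on one line, values as JSON. jog_arm: Moves the arm, as the interface text tells. Its arguments: {"type":"object","properties":{"increments":{"type":"array"},"grip_force":{"type":"number"}},"required":["increments"]}

```bash
ls; mkdir -p pics
cat > h.py <<'E'
import numpy as np, cv2
from plant import sensors, imaging, robot
from scipy.spatial.transform import Rotation as R
def grab(n,save=None):
    f=imaging.grab_frame(n)
    if save: cv2.imwrite('pics/'+save,f['pixels'])
    return f
def cloud(f):
    h,w=f['z_map'].shape
    u,v=np.meshgrid(np.arange(w),np.arange(h))
    K=np.array([[f['fx'],0,f['cx']],[0,f['fy'],f['cy']],[0,0,1]],float)
    p=cv2.undistortPoints(np.stack([u,v],-1).reshape(-1,1,2).astype(float),K,np.array([f['k1'],0,0,0.])).reshape(h,w,2)
    z=f['z_map'].astype(float)
    c=np.stack([p[...,0]*z,p[...,1]*z,z],-1)
    V=np.array(f['view']);P=(c-V[:3,3])@V[:3,:3]
    P[z<=0]=np.nan
    return P
E
python3 - <<'E'
from h import *
for n in('top','side'):
    f=grab(n,n+'0.png');P=cloud(f);np.save(n+'0.npy',P)
    print(n,f['fx'],f['k1'],(-f['view'][:3,:3].T@f['view'][:3,3]) .round())
s=sensors.observe();print(s['t'],R.from_rotvec(s['eef_rot']).as_matrix().round(3))
E
```

```text
pics
top 482.19035661409595 0.01479244407248472 [ 478.  126. 1181.]
side 517.4081608905157 0.014415972276552775 [ 110.  228. 1012.]
0.1 [[ 0.963  0.27  -0.   ]
 [ 0.27  -0.963  0.001]
 [ 0.    -0.001 -1.   ]]
```

View pics/top0.png

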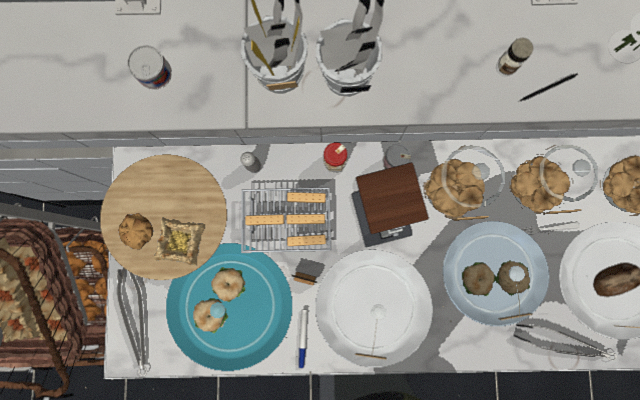

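View pics/side0.png

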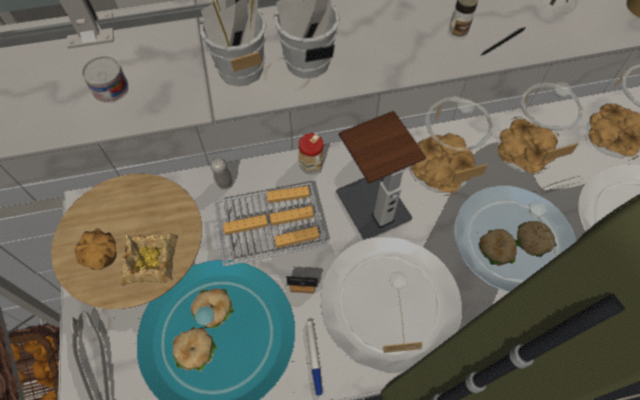

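The top view shows four bars: one left at (265,219), three right at (306,197/219/240). The deck is at (391,199), with the post on the near side. The jam jar is at (335,155), the shaker at (249,160), and the honey jar (or glass) at (398,155).

Run:
```python
from h import *
for n in('top','side'):
    im=cv2.imread(f'pics/{n}0.png');P=np.load(n+'0.npy')
    hsv=cv2.cvtColor(im,cv2.COLOR_BGR2HSV)
    m=(hsv[...,0]>10)&(hsv[...,0]<26)&(hsv[...,1]>110)&(hsv[...,2]>150)&(P[...,2]>52)&(P[...,2]<76)
    k,l,st,c=cv2.connectedComponentsWithStats(m.astype(np.uint8))
    for i in range(1,k):
        if st[i,4]<60: continue
        p=P[l==i]; p=p[p[:,2]>58]
        r=cv2.minAreaRect(p[:,:2].astype(np.float32))
        print(n,c[i].round(),np.round(r[0],1),np.round(r[1],1),round(r[2],1),np.median(p[:,2]).round(1))
    m=(P[...,2]>215)&(P[...,2]<240)
    k,l,st,c=cv2.connectedComponentsWithStats(m.astype(np.uint8))
    for i in range(1,k):
        if st[i,4]<600: continue
        p=P[l==i];r=cv2.minAreaRect(p[:,:2].astype(np.float32))
        print(n,'deck',c[i].round(),np.round(r[0],1),np.round(r[1],1),round(r[2],1),np.median(p[:,2]).round(1))
P=np.load('top0.npy')
for u,v in((335,155),(249,160),(398,152),(310,270),(476,175),(270,55),(380,310)): print(u,v,P[v,u].round())
im=cv2.imread('pics/side0.png')[130:250,320:440];cv2.imwrite('pics/c1.png',cv2.resize(im,None,fx=5,fy=5,interpolation=cv2.INTER_CUBIC))
```

```text
top [467. 176.] [ 687.  -203.5] [42.8 41.5] 15.1 60.3
top [306. 197.] [643.8 176.4] [84.7 19.7] 88.6 63.2
top [444. 201.] [ 626.9 -150.1] [39.1 30.4] 48.5 59.6
top [265. 219.] [593.3 274.4] [20.8 86.5] 1.2 63.1
top [305. 219.] [592.7 178.3] [20.4 86.2] 1.3 63.3
top [306. 240.] [543.  178.5] [20.4 86.3] 2.4 63.2
top deck [146.  63.] [909.3 498.5] [75.1 75.7] 65.8 224.3
top deck [392. 198.] [614.6  -2.5] [122.2 122. ] 13.5 227.4
side [287. 193.] [644.2 178.2] [86.9 22.1] 88.2 62.6
side [291. 214.] [593.5 179.9] [21.7 86.6] 0.0 62.7
side [245. 223.] [593.1 276.5] [21.8 87.5] 0.6 62.6
side [295. 236.] [542.8 180. ] [20.7 86. ] 1.0 62.7
side deck [102.  71.] [910.2 498.9] [78.7 73.4] 25.4 225.2
side deck [381. 147.] [615.2  -0.7] [121.7 121.1] 13.2 226.3
335 155 [737. 107.  88.]
249 160 [729. 306.  88.]
398 152 [738. -37. 100.]
310 270 [474. 172.   1.]
476 175 [ 655. -169.  237.]
270 55 [898. 234. 271.]
380 310 [389.  21. 151.]
```

View pics/c1.png

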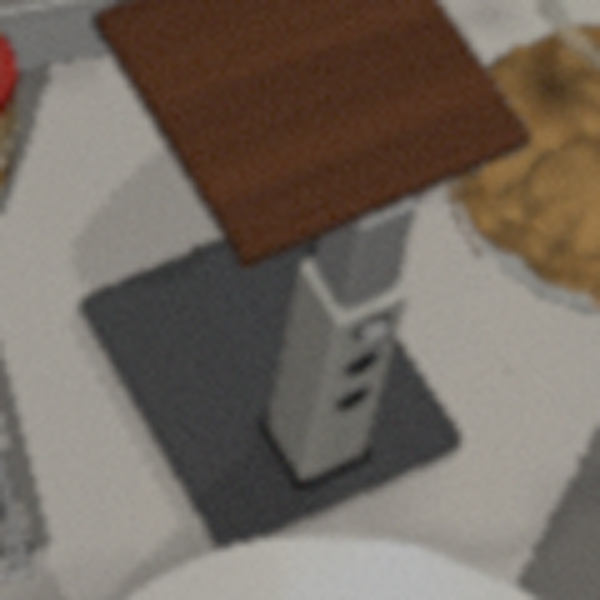

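Run:
```python
from h import *
P=np.load('side0.npy')
for u,v in((394,196),(394,195),(393,196),(395,196),(392,203),(390,210),(388,193),(397,192),(380,212)): print(u,v,P[v,u].round(1))
T=np.load('top0.npy')
print('plate heights');print(T[250:370:10,320:440:12,2].round())
print(T[250,310:440:30].round(),T[366,370].round())
# tallest over corridor x 200..520
for y0 in range(-550,350,50):
    for x0 in (200,350,450,550,650):
        m=(T[...,1]>y0)&(T[...,1]<y0+50)&(T[...,0]>x0)&(T[...,0]<x0+100)
        print(int(np.nanmax(T[...,2][m])) if m.any() else None,end=' ')
    print(y0)
im=cv2.imread('pics/top0.png')[140:380,300:620];cv2.imwrite('pics/c2.png',cv2.resize(im,None,fx=2.5,fy=2.5,interpolation=cv2.INTER_CUBIC))
```

```text
394 196 [546.6 -15.3 145. ]
394 195 [546.9 -15.  148.4]
393 196 [547.3 -13.6 144.4]
395 196 [546.2 -17.2 144.9]
392 203 [550.  -16.9 109.8]
390 210 [552.2 -17.7  75.1]
388 193 [551.6  -4.  152.3]
397 192 [553.9 -23.5 144.8]
380 212 [555.7   1.6  67.7]
plate heights
[[ 48.  -1.   1.  -2.  27.  24.   2.  -0.   1.   1.]
 [  2.   1.  22.  14.  12.  12.  16.  23.  -1.   2.]
 [  0.  23.  10.  13.   8.   9.  15.  10.  30.   0.]
 [  3.  11.  11.  13.   5.  11.  11.  14.  25.   1.]
 [ 23.  10.   9.   7.   8.   8.  12.  13.   9.  23.]
 [ 16.  14.   6.  11.  13.  13.   8.   9.   6.  23.]
 [ 22.  17.   5.  11.   8. 151.   9.  10.  12.  20.]
 [ 21.  10.  12.   9.   7.   9.   7.  10.   7.  26.]
 [ 29.   9.  11.   9.  11.   8.   9.   9.  12.  25.]
 [ -1.  14.  12.   8.  13.   8.  12.   8.  17.   3.]
 [ -0.  -1.  12.  11.   9.  10.  10.  18.   1.   5.]
 [  1.   2.   2.  27.  17.  22.  20.   1.  -0.   3.]]
[[ 520.  169.   45.]
 [ 520.   98.    4.]
 [ 518.   27.   25.]
 [ 518.  -49.   -2.]
 [ 516. -121.    0.]] [252.  36.  30.]
24 60 59 150 150 -550
27 35 31 29 43 -500
29 32 31 174 225 -450
29 31 33 174 233 -400
28 112 51 172 172 -350
7 165 168 31 8 -300
7 104 49 183 183 -250
7 46 46 235 243 -200
7 30 30 182 183 -150
30 28 30 231 229 -100
259 16 154 232 233 -50
245 154 231 233 232 0
205 21 31 231 231 50
31 30 69 67 91 100
20 59 69 69 68 150
17 30 69 68 66 200
30 19 50 68 87 250
29 145 51 67 92 300
```

View pics/c2.png

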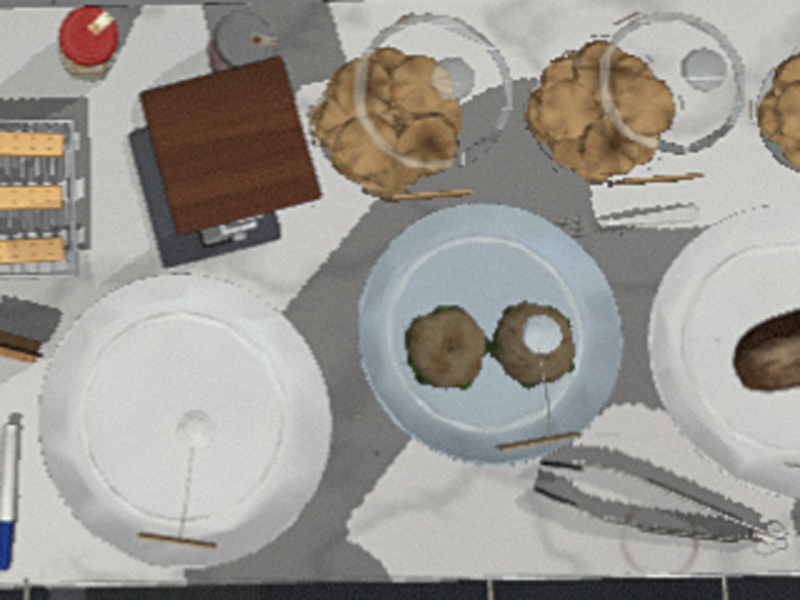

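The crop shows glass domes: one over the white plate (knob z≈151, about (389,21)) and others over the muffins. So I'll travel at z≈300 and push the button at a 30° tilt.

```bash
cat >> h.py <<'E'
DC=np.array([615.,-1.6]);DH=np.deg2rad(13.35)
def d2w(x,y): c,s=np.cos(DH),np.sin(DH); return DC+np.array([c*x-s*y,s*x+c*y])
def rot(h,t=0):
    x=np.array([np.cos(h),np.sin(h),0]);z=np.array([0,0,-1.]);y=np.cross(z,x)
    return np.stack([x,y,z],1)@R.from_rotvec([0,t,0]).as_matrix()
def goal(p,h,t=0,cur=None):
    "tool-frame slide (before turning) and turn from the current or given pose"
    s=sensors.observe()
    p0,R0=(np.array(s['ee_pos']),R.from_rotvec(s['eef_rot']).as_matrix()) if cur is None else cur
    R1=rot(h,t)
    print('slide',(R0.T@(np.array(p)-p0)).round(1),'turn',R.from_matrix(R0.T@R1).as_rotvec().round(4),'q6',s['q'][5].round(2))
    return np.array(p),R1
E
python3 - <<'E'
from h import *
s=sensors.observe();p=s['ee_pos']
c=goal([p[0],p[1],300],np.deg2rad(15.7))
a=d2w(-110,0);print(a)
c=goal([a[0],a[1],300],DH,0,c)
c=goal([a[0],a[1],300],DH,.5236,c)
c=goal([a[0],a[1],136],DH,.5236,c)
a=d2w(-85,0)
c=goal([a[0],a[1],136],DH,.5236,c)
E
```

```text
slide [  0.   -0.1 -95.1] turn [-0.001  -0.     -0.0002] q6 -0.07
[507.97244794 -26.99887991]
slide [ 481.8 -386.3    0. ] turn [0.    0.    0.041] q6 -0.07
slide [0. 0. 0.] turn [-0.      0.5236 -0.    ] q6 -0.07
slide [-82.   0. 142.] turn [0. 0. 0.] q6 -0.07
slide [21.7 -0.  12.5] turn [0. 0. 0.] q6 -0.07
```

Request:
jog_arm(increments=[{"slide": [0,0,-48],"turn": [0,0,0],"grip": 0},{"slide": [0,0,-47],"turn": [0,0,0],"grip": 0},{"slide": [40,-32,0],"turn": [0,0,0.02],"grip": 0},{"slide": [40,-32,0],"turn": [0,0,0.02],"grip": 0},{"slide": [40,-32,0],"turn": [0,0,0],"grip": 0},{"slide": [40,-32,0],"turn": [0,0,0],"grip": 0},{"slide": [40,-32,0],"turn": [0,0,0],"grip": 0},{"slide": [40,-32,0],"turn": [0,0,0],"grip": 0},{"slide": [40,-32,0],"turn": [0,0,0],"grip": 0},{"slide": [40,-32,0],"turn": [0,0,0],"grip": 0}])

```text
t: 1.35
ee_pos: [398.9, -203.0, 300.3]
eef_rot: [-3.12, -0.366, 0.0]
force: [0.5, -1.1, 0.1]
finger_gap: 0.7
grip_force: 0.0
```

Request:
jog_arm(increments=[{"slide": [40,-32,0],"turn": [0,0,0],"grip": 0},{"slide": [40,-32,0],"turn": [0,0,0],"grip": 0},{"slide": [40,-32,0],"turn": [0,0,0],"grip": 0},{"slide": [40,-32,0],"turn": [0,0,0],"grip": 0},{"slide": [0,0,0],"turn": [0,0.1745,0],"grip": 0},{"slide": [0,0,0],"turn": [0,0.1745,0],"grip": 0},{"slide": [0,0,0],"turn": [0,0.1745,0],"grip": 0},{"slide": [0,0,0],"turn": [0,0,0],"grip": 0}])

```text
t: 2.35
ee_pos: [522.8, -43.2, 299.8]
eef_rot: [-2.958, -0.345, -0.791]
force: [-0.5, 0.6, 0.5]
finger_gap: 0.2
grip_force: 0.0
```

Run:
```python
from h import *
s=sensors.observe();print(s['t'],s['ee_pos'],s['force'],s['q'].round(2) if hasattr(s['q'],'round') else s['q'],s['finger_gap'])
a=d2w(-105,0)
c=goal([a[0],a[1],136],DH,.5236)
```

```text
2.35 [522.79443172 -43.20394198 299.75746838] [-0.46102276  0.63805872  0.51997345] [-0.28 -0.09  1.82  0.3   0.97  0.94] 0.2310131901312891
slide [-86.7 -19.1 139. ] turn [-0.0002  0.0006 -0.0008] q6 0.94
```

Request:
jog_arm(increments=[{"slide": [-22,-19,35],"turn": [0,0,0],"grip": 0},{"slide": [-22,0,35],"turn": [0,0,0],"grip": 0},{"slide": [-22,0,35],"turn": [0,0,0],"grip": 0},{"slide": [-20.5,0,34],"turn": [0,0,0],"grip": 0},{"slide": [0,0,0],"turn": [0,0,0],"grip": 0}])

```text
t: 2.98
ee_pos: [514.0, -25.1, 134.7]
eef_rot: [-2.957, -0.348, -0.782]
force: [0.9, 0.0, 0.9]
finger_gap: 0.6
grip_force: 0.0
```

Run:
```python
from h import *
s=sensors.observe();print(s['t'],s['ee_pos'],s['force'])
a=d2w(-85,0)
c=goal([a[0],a[1],136],DH,.5236)
f=grab('side','side1.png');im=f['pixels'][120:240,310:470];cv2.imwrite('pics/c3.png',cv2.resize(im,None,fx=5,fy=5,interpolation=cv2.INTER_CUBIC))
```

```text
2.975 [513.96879513 -25.07698836 134.70441004] [0.89266637 0.04579359 0.90763503]
slide [16.9  0.5  8.1] turn [-0.0035  0.006   0.0004] q6 0.78
```

View pics/c3.png

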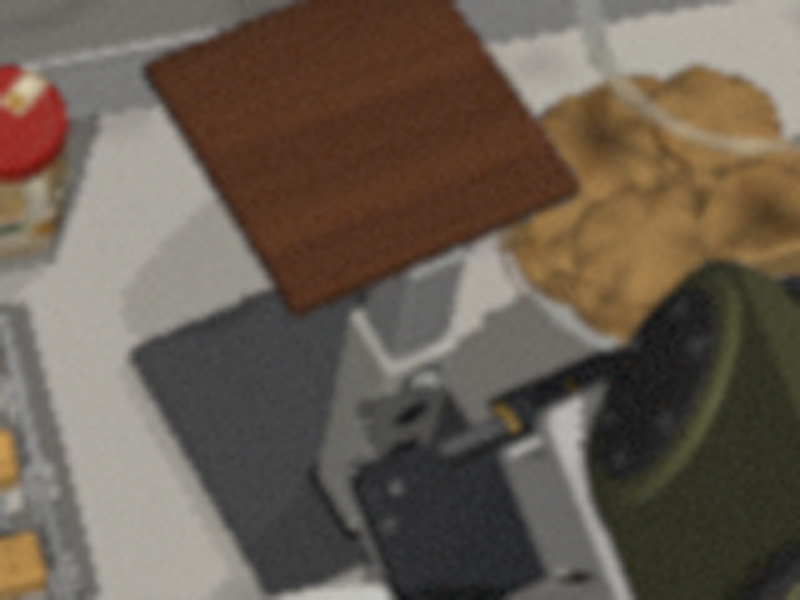

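The fingers sit just in front of the button (crop ≈(425,375)). I'll advance in small steps.

Request:
jog_arm(increments=[{"slide": [5.5,0,2],"turn": [0,0,0],"grip": 0},{"slide": [5.5,0,2],"turn": [0,0,0],"grip": 0},{"slide": [5.5,0,3],"turn": [0,0,0],"grip": 0},{"slide": [1.7,0,1],"turn": [0,0,0],"grip": 0},{"slide": [1.7,0,1],"turn": [0,0,0],"grip": 0},{"slide": [0,0,0],"turn": [0,0,0],"grip": 0}])

```text
t: 3.78
ee_pos: [535.7, -20.6, 138.9]
eef_rot: [-2.957, -0.347, -0.792]
force: [-0.5, -0.5, 0.2]
finger_gap: 0.4
grip_force: 0.0
```

Request:
jog_arm(increments=[{"slide": [1.7,0,1],"turn": [0,0,0],"grip": 0},{"slide": [0,0,0],"turn": [0,0,0],"grip": 0}])

```text
t: 4.03
ee_pos: [537.5, -20.2, 138.8]
eef_rot: [-2.957, -0.347, -0.792]
force: [-1.8, 0.0, -0.0]
finger_gap: 0.4
grip_force: 1.1
```

Request:
jog_arm(increments=[{"slide": [1.7,0,1],"turn": [0,0,0],"grip": 0},{"slide": [0,0,0],"turn": [0,0,0],"grip": 0}])

```text
t: 4.28
ee_pos: [539.1, -19.8, 138.7]
eef_rot: [-2.958, -0.347, -0.791]
force: [-6.4, -2.8, 3.0]
finger_gap: 0.4
grip_force: 3.4
```

Request:
jog_arm(increments=[{"slide": [1.7,0,1],"turn": [0,0,0],"grip": 0},{"slide": [0,0,0],"turn": [0,0,0],"grip": 0}])

```text
t: 4.53
ee_pos: [541.0, -19.3, 138.6]
eef_rot: [-2.958, -0.347, -0.79]
force: [-5.9, -2.2, 2.2]
finger_gap: 0.5
grip_force: 3.5
```

Request:
jog_arm(increments=[{"slide": [1.3,0,0.8],"turn": [0,0,0],"grip": 0},{"slide": [0,0,0],"turn": [0,0,0],"grip": 0}])

```text
t: 4.78
ee_pos: [542.5, -18.9, 138.5]
eef_rot: [-2.958, -0.348, -0.79]
force: [-6.5, -0.8, 1.5]
finger_gap: 0.6
grip_force: 3.3
```

```bash
cat >> h.py <<'E'
def deckz():
    P=cloud(grab('top'));p=d2w(0,0)
    m=(abs(P[...,0]-p[0])<60)&(abs(P[...,1]-p[1])<60)&(P[...,2]>140)&(P[...,2]<240)
    h,e=np.histogram(P[...,2][m],bins=np.arange(140,242,4));i=h.argmax();return e[i]+2,h[i]
E
python3 -c "
from h import *
print(deckz(),sensors.observe()['force'])"
```

```text
(np.int64(226), np.int64(2193)) [-7.12287836 -2.33581148  1.86278631]
```

Request:
jog_arm(increments=[{"slide": [0.9,0,0.5],"turn": [0,0,0],"grip": 0},{"slide": [0,0,0],"turn": [0,0,0],"grip": 0}])

```text
t: 5.08
ee_pos: [543.4, -18.7, 138.4]
eef_rot: [-2.958, -0.347, -0.79]
force: [-4.3, -2.0, -1.2]
finger_gap: 0.4
grip_force: 2.4
```

```bash
python3 -c "
from h import *
print(deckz(),sensors.observe()['force'])"
```

```text
(np.int64(226), np.int64(2312)) [-0.53112843 -0.15526351 -1.08289618]
```

Force fell away, so the deck is probably released. I'll hold briefly, then back off.

Request:
jog_arm(increments=[{"slide": [0,0,0],"turn": [0,0,0],"grip": 0},{"slide": [0,0,0],"turn": [0,0,0],"grip": 0},{"slide": [0,0,0],"turn": [0,0,0],"grip": 0},{"slide": [0,0,0],"turn": [0,0,0],"grip": 0},{"slide": [0,0,0],"turn": [0,0,0],"grip": 0}])

```text
t: 5.75
ee_pos: [544.0, -18.7, 138.9]
eef_rot: [-2.957, -0.347, -0.792]
force: [-1.1, 0.9, -0.4]
finger_gap: 0.5
grip_force: 0.2
```

```bash
python3 -c "
from h import *
print(deckz(),sensors.observe()['force'])"
```

```text
(np.int64(198), np.int64(2189)) [-0.06074336  0.90423859 -1.62523657]
```

Deck at 198: it dropped one hole. Now retreat and go to the first bar (C at 543,179).

Run:
```python
from h import *
s=sensors.observe()
R0=R.from_rotvec(s['eef_rot']).as_matrix();p=s['ee_pos']
c=goal([*d2w(-105,0),139],DH,.5236)
c=goal([*d2w(-105,0),270],DH,.5236,c)
c=goal([*d2w(-105,0),270],DH,0,c)
c=goal([543,179,270],DH,0,c)
c=goal([543,179,110],np.pi/2,0,c)
```

```text
slide [-27.6  -0.2 -16. ] turn [-0.0004  0.      0.0007] q6 0.84
slide [  65.5    0.  -113.4] turn [0. 0. 0.] q6 0.84
slide [0. 0. 0.] turn [ 0.     -0.5236  0.    ] q6 0.84
slide [  76.6 -192.3    0. ] turn [0. 0. 0.] q6 0.84
slide [  0.   0. 160.] turn [ 0.      0.     -1.3378] q6 0.84
```

Request:
jog_arm(increments=[{"slide": [-14,0,-8],"turn": [0,0,0],"grip": 0},{"slide": [-14,0,-8],"turn": [0,0,0],"grip": 0},{"slide": [20,0,-35],"turn": [0,0,0],"grip": 0},{"slide": [23,0,-39],"turn": [0,0,0],"grip": 0},{"slide": [22,0,-39],"turn": [0,0,0],"grip": 0},{"slide": [0,0,0],"turn": [0,-0.1745,0],"grip": 0},{"slide": [0,0,0],"turn": [0,-0.1745,0],"grip": 0},{"slide": [0,0,0],"turn": [0,-0.1745,0],"grip": 0},{"slide": [19,-48,0],"turn": [0,0,0],"grip": 0.42},{"slide": [19,-48,0],"turn": [0,0,0],"grip": 0.42}])

```text
t: 7.05
ee_pos: [527.1, 77.0, 268.9]
eef_rot: [-3.12, -0.365, 0.001]
force: [0.1, -0.0, 0.1]
finger_gap: 16.9
grip_force: 0.0
```

Request:
jog_arm(increments=[{"slide": [19,-48,0],"turn": [0,0,0],"grip": 0.42},{"slide": [19,-48,0],"turn": [0,0,0],"grip": 0.42},{"slide": [0,0,20],"turn": [0,0,-0.167],"grip": 0.42},{"slide": [0,0,20],"turn": [0,0,-0.167],"grip": 0.42},{"slide": [0,0,20],"turn": [0,0,-0.167],"grip": 0.42},{"slide": [0,0,20],"turn": [0,0,-0.167],"grip": 0.42},{"slide": [0,0,20],"turn": [0,0,-0.167],"grip": 0.42},{"slide": [0,0,20],"turn": [0,0,-0.167],"grip": 0.42},{"slide": [0,0,20],"turn": [0,0,-0.167],"grip": 0.42},{"slide": [0,0,0],"turn": [0,0,-0.167],"grip": 0.42}])

```text
t: 8.3
ee_pos: [540.9, 177.7, 127.6]
eef_rot: [-2.215, -2.225, 0.003]
force: [0.3, -0.0, -0.8]
finger_gap: 39.3
grip_force: 0.0
```

```bash
cat >> h.py <<'E'
def st():
    s=sensors.observe();print('t',round(s['t'],2),np.round(s['ee_pos'],1),'F',np.round(s['force'],1),'gap',round(s['finger_gap'],1),'gf',round(s['grip_force'],1))
E
python3 - <<'E'
from h import *
st();grab('wrist','w1.png')
c=goal([543,179,110],np.pi/2)
goal([543,179,49],np.pi/2,0,c)
E
```

```text
t 8.3 [540.9 177.7 127.6] F [ 0.3 -0.  -0.8] gap 39.3 gf 0.0
slide [ 1.2  1.8 18.5] turn [-0.0014  0.0001  0.0127] q6 0.24
slide [ 0.  0. 61.] turn [0. 0. 0.] q6 0.24
```

View pics/w1.png

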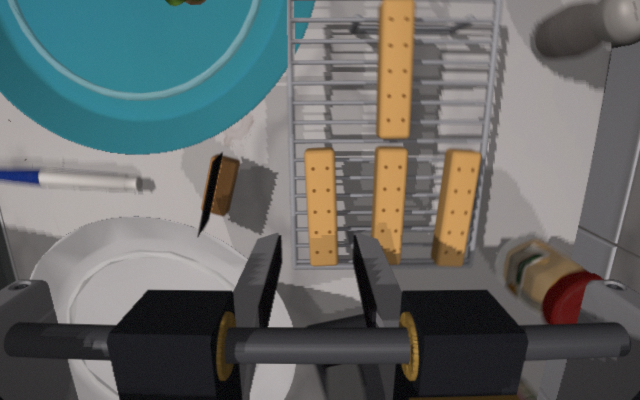

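The wrist view shows bar C at (320,207), centred between the fingertips (275 and 365). Descend and grip.

Request:
jog_arm(increments=[{"slide": [1.2,1.8,26],"turn": [0,0,0.012],"grip": 0.42},{"slide": [0,0,26],"turn": [0,0,0],"grip": 0.42},{"slide": [0,0,18],"turn": [0,0,0],"grip": 0.42},{"slide": [0,0,8.5],"turn": [0,0,0],"grip": 0.42},{"slide": [0,0,0],"turn": [0,0,0],"grip": 0.42},{"slide": [0,0,0],"turn": [0,0,0],"grip": 0},{"slide": [0,0,0],"turn": [0,0,0],"grip": 0},{"slide": [0,0,0],"turn": [0,0,0],"grip": 0},{"slide": [0,0,0],"turn": [0,0,0],"grip": 0}], grip_force=25)

```text
t: 9.48
ee_pos: [543.9, 179.5, 51.1]
eef_rot: [2.235, 2.207, 0.001]
force: [-1.0, 0.1, 4.6]
finger_gap: 22.2
grip_force: 2.5
```

Run:
```python
from h import *
st()
p=np.array(sensors.observe()['ee_pos'])
c=goal([p[0],p[1],290],np.pi/2)
a=d2w(0,-34)
c=goal([a[0],a[1],290],np.pi/2,0,c)
c=goal([a[0],a[1],290],DH,0,c)
c=goal([a[0],a[1],205],DH,0,c)
```

```text
t 9.47 [543.9 179.5  51.1] F [-1.   0.1  4.6] gap 22.2 gf 2.5
slide [ 1.000e-01  2.000e-01 -2.389e+02] turn [ 0.001  -0.0002 -0.0129] q6 0.27
slide [-214.2   78.9    0. ] turn [0. 0. 0.] q6 0.27
slide [0. 0. 0.] turn [0.     0.     1.3378] q6 0.27
slide [ 0.  0. 85.] turn [0. 0. 0.] q6 0.27
```

Request:
jog_arm(increments=[{"slide": [0,0,0],"turn": [0,0,0],"grip": 0},{"slide": [0,0,-15],"turn": [0,0,0],"grip": 0},{"slide": [0,0,-44],"turn": [0,0,0],"grip": 0},{"slide": [0,0,-45],"turn": [0,0,0],"grip": 0},{"slide": [0,0,-45],"turn": [0,0,0],"grip": 0},{"slide": [0,0,-45],"turn": [0,0,0],"grip": 0},{"slide": [0,0,-45],"turn": [0,0,0],"grip": 0},{"slide": [-43,16,0],"turn": [0,0,0],"grip": 0},{"slide": [-43,16,0],"turn": [0,0,0],"grip": 0},{"slide": [-43,16,0],"turn": [0,0,0],"grip": 0}])

```text
t: 10.72
ee_pos: [590.0, 48.5, 290.5]
eef_rot: [2.235, 2.207, 0.0]
force: [-0.4, 0.2, -1.3]
finger_gap: 21.3
grip_force: 24.9
```

Request:
jog_arm(increments=[{"slide": [-43,16,0],"turn": [0,0,0],"grip": 0},{"slide": [-43,16,0],"turn": [0,0,0],"grip": 0},{"slide": [0,0,0],"turn": [0,0,0.166],"grip": 0},{"slide": [0,0,0],"turn": [0,0,0.166],"grip": 0},{"slide": [0,0,0],"turn": [0,0,0.166],"grip": 0},{"slide": [0,0,0],"turn": [0,0,0.166],"grip": 0},{"slide": [0,0,0],"turn": [0,0,0.166],"grip": 0},{"slide": [0,0,0],"turn": [0,0,0.166],"grip": 0},{"slide": [0,0,0],"turn": [0,0,0.166],"grip": 0},{"slide": [0,0,0],"turn": [0,0,0.166],"grip": 0}])

```text
t: 11.98
ee_pos: [620.5, -36.6, 290.3]
eef_rot: [-3.122, -0.352, 0.0]
force: [0.0, -0.3, -0.6]
finger_gap: 21.5
grip_force: 24.9
```

Run:
```python
from h import *
st()
a=d2w(0,-34)
c=goal([a[0],a[1],206],DH,0)
```

```text
t 11.97 [620.5 -36.6 290.3] F [ 0.  -0.3 -0.6] gap 21.5 gf 24.9
slide [ 2.7 -1.3 84.3] turn [-0.      0.     -0.0087] q6 1.23
```

Request:
jog_arm(increments=[{"slide": [2.7,-1.3,25],"turn": [0,0,-0.009],"grip": 0},{"slide": [0,0,25],"turn": [0,0,0],"grip": 0},{"slide": [0,0,20],"turn": [0,0,0],"grip": 0},{"slide": [0,0,10],"turn": [0,0,0],"grip": 0},{"slide": [0,0,4],"turn": [0,0,0],"grip": 0},{"slide": [0,0,0],"turn": [0,0,0],"grip": 0},{"slide": [0,0,0],"turn": [0,0,0],"grip": 0}])

```text
t: 12.85
ee_pos: [623.4, -34.8, 206.4]
eef_rot: [3.119, 0.374, 0.002]
force: [-0.5, -0.8, 0.0]
finger_gap: 21.7
grip_force: 24.9
```

Run:
```python
from h import *
st()
a=d2w(0,-34)
c=goal([a[0],a[1],203],DH,0)
grab('side','s2.png'); im=grab('wrist')['pixels']; cv2.imwrite('pics/w2.png',im)
```

```text
t 12.85 [623.4 -34.8 206.4] F [-0.5 -0.8  0. ] gap 21.7 gf 24.9
slide [-0.5 -0.2  3.4] turn [ 0.0003 -0.001   0.0058] q6 1.22
```

View pics/w2.png

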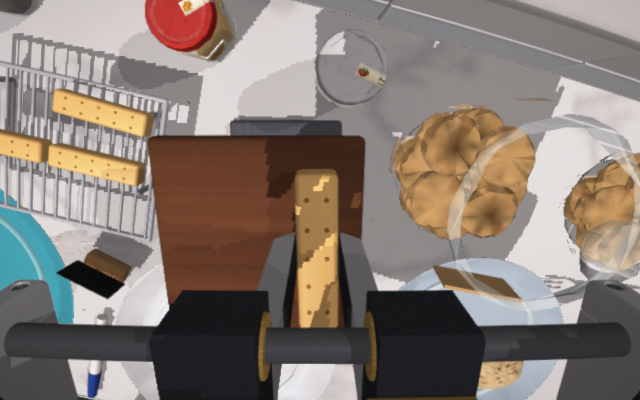

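The bar sits over the right side of the deck, parallel to its edges. Lower, release, retreat.

Request:
jog_arm(increments=[{"slide": [-0.5,-0.2,2.4],"turn": [0,0,0.006],"grip": 0},{"slide": [0,0,1.0],"turn": [0,0,0],"grip": 0},{"slide": [0,0,0],"turn": [0,0,0],"grip": 0}])

```text
t: 13.32
ee_pos: [622.7, -34.6, 202.9]
eef_rot: [3.12, 0.365, 0.001]
force: [-2.7, 0.8, 4.4]
finger_gap: 21.6
grip_force: 24.9
```

Request:
jog_arm(increments=[{"slide": [0,0,0.4],"turn": [0,0,0],"grip": 0},{"slide": [0,0,0],"turn": [0,0,0],"grip": 0.36},{"slide": [0,0,0],"turn": [0,0,0],"grip": 0.36},{"slide": [0,0,0],"turn": [0,0,0],"grip": 0.36},{"slide": [0,0,-15],"turn": [0,0,0],"grip": 0.36},{"slide": [0,0,-25],"turn": [0,0,0],"grip": 0.36},{"slide": [0,0,-40],"turn": [0,0,0],"grip": 0.42}])

```text
t: 14.2
ee_pos: [622.3, -34.6, 282.8]
eef_rot: [-3.12, -0.365, 0.002]
force: [-0.5, 0.0, 0.9]
finger_gap: 38.6
grip_force: 0.0
```

```bash
cat >> h.py <<'E'
def bars(n='top',zlo=190,zhi=300,save=None):
    f=grab(n,save);P=cloud(f);hsv=cv2.cvtColor(f['pixels'],cv2.COLOR_BGR2HSV)
    m=(hsv[...,0]>10)&(hsv[...,0]<26)&(hsv[...,1]>90)&(hsv[...,2]>140)&(P[...,2]>zlo)&(P[...,2]<zhi)&(P[...,0]<700)
    k,l,s,c=cv2.connectedComponentsWithStats(m.astype(np.uint8))
    for i in range(1,k):
        if s[i,4]<80: continue
        p=P[l==i]; p=p[abs(p[:,2]-np.percentile(p[:,2],80))<6]
        if len(p)<60: continue
        r=cv2.minAreaRect(p[:,:2].astype(np.float32));d=np.array(r[0])-DC
        co,si=np.cos(DH),np.sin(DH)
        print(n,'w',np.round(r[0],1),'deck',np.round([co*d[0]+si*d[1],-si*d[0]+co*d[1]],1),np.round(r[1],1),round(r[2],1),'z',np.median(p[:,2]).round(1))
E
python3 - <<'E'
from h import *
st();bars('top');bars('side')
p=np.array(sensors.observe()['ee_pos'])
c=goal([p[0],p[1],290],DH)
c=goal([593,179,290],DH,0,c)
c=goal([593,179,110],np.pi/2,0,c)
E
```

```text
t 14.2 [622.3 -34.6 282.8] F [-0.5  0.   0.9] gap 38.6 gf 0.0
side w [620.9 -33.6] deck [ -1.6 -32.5] [89.5 22.3] 14.1 z 214.2
slide [ 0.   0.  -2.4] turn [ 0.0027 -0.0075 -0.0002] q6 1.22
slide [  19.5 -215.1    0. ] turn [0. 0. 0.] q6 1.22
slide [  0.   0. 180.] turn [ 0.      0.     -1.3378] q6 1.22
```

Request:
jog_arm(increments=[{"slide": [4,-43,0],"turn": [0,0,0],"grip": 0.42},{"slide": [4,-43,0],"turn": [0,0,0],"grip": 0.42},{"slide": [4,-43,0],"turn": [0,0,0],"grip": 0.42},{"slide": [4,-43,0],"turn": [0,0,0],"grip": 0.42},{"slide": [4,-43,0],"turn": [0,0,0],"grip": 0.42},{"slide": [0,0,20],"turn": [0,0,-0.167],"grip": 0.42},{"slide": [0,0,20],"turn": [0,0,-0.167],"grip": 0.42},{"slide": [0,0,20],"turn": [0,0,-0.167],"grip": 0.42},{"slide": [0,0,20],"turn": [0,0,-0.167],"grip": 0.42},{"slide": [0,0,20],"turn": [0,0,-0.167],"grip": 0.42}])

```text
t: 15.55
ee_pos: [592.5, 179.2, 181.6]
eef_rot: [2.7, 1.606, 0.001]
force: [1.0, -0.3, 0.3]
finger_gap: 39.5
grip_force: 0.0
```

Request:
jog_arm(increments=[{"slide": [0,0,20],"turn": [0,0,-0.167],"grip": 0.42},{"slide": [0,0,20],"turn": [0,0,-0.167],"grip": 0.42},{"slide": [0,0,20],"turn": [0,0,-0.168],"grip": 0.42},{"slide": [0,0,0],"turn": [0,0,0],"grip": 0.42}])

```text
t: 16.05
ee_pos: [591.9, 179.0, 120.9]
eef_rot: [-2.223, -2.218, 0.003]
force: [-1.3, 0.6, 0.2]
finger_gap: 39.6
grip_force: 0.0
```

Run:
```python
from h import *
st()
c=goal([593,179,50],np.pi/2)
```

```text
t 16.05 [591.9 179.  120.9] F [-1.3  0.6  0.2] gap 39.6 gf 0.0
slide [ 0.   1.2 70.9] turn [-0.0023  0.0005 -0.002 ] q6 0.24
```

Request:
jog_arm(increments=[{"slide": [0,1.2,25],"turn": [0,0,0],"grip": 0.42},{"slide": [0,0,25],"turn": [0,0,0],"grip": 0.42},{"slide": [0,0,14],"turn": [0,0,0],"grip": 0.42},{"slide": [0,0,5.5],"turn": [0,0,0],"grip": 0.42},{"slide": [0,0,0],"turn": [0,0,0],"grip": 0.42},{"slide": [0,0,0],"turn": [0,0,0],"grip": 0},{"slide": [0,0,0],"turn": [0,0,0],"grip": 0},{"slide": [0,0,0],"turn": [0,0,0],"grip": 0},{"slide": [0,0,0],"turn": [0,0,0],"grip": 0},{"slide": [0,0,0],"turn": [0,0,0],"grip": 0}])

```text
t: 17.3
ee_pos: [593.9, 179.2, 52.9]
eef_rot: [2.222, 2.22, 0.001]
force: [-1.0, -0.9, 6.9]
finger_gap: 21.4
grip_force: 25.0
```

Request:
jog_arm(increments=[{"slide": [0,0,-15],"turn": [0,0,0],"grip": 0},{"slide": [0,0,-44],"turn": [0,0,0],"grip": 0},{"slide": [0,0,-45],"turn": [0,0,0],"grip": 0},{"slide": [0,0,-45],"turn": [0,0,0],"grip": 0},{"slide": [0,0,-45],"turn": [0,0,0],"grip": 0},{"slide": [0,0,-45],"turn": [0,0,0],"grip": 0},{"slide": [0,0,0],"turn": [0,0,0],"grip": 0}])

```text
t: 18.18
ee_pos: [594.3, 179.3, 295.9]
eef_rot: [2.22, 2.218, 0.009]
force: [0.2, -0.2, -0.1]
finger_gap: 21.8
grip_force: 25.0
```

Request:
jog_arm(increments=[{"slide": [-37,3.5,0],"turn": [0,0,0.167],"grip": 0},{"slide": [0,0,0],"turn": [0,0,0.167],"grip": 0},{"slide": [0,0,0],"turn": [0,0,0.167],"grip": 0},{"slide": [0,0,0],"turn": [0,0,0.167],"grip": 0},{"slide": [0,0,0],"turn": [0,0,0.167],"grip": 0},{"slide": [0,0,0],"turn": [0,0,0.167],"grip": 0},{"slide": [0,0,0],"turn": [0,0,0.167],"grip": 0},{"slide": [0,0,0],"turn": [0,0,0.169],"grip": 0},{"slide": [0,0,0],"turn": [0,0,0],"grip": 0}])

```text
t: 19.3
ee_pos: [596.8, 142.1, 290.7]
eef_rot: [3.12, 0.365, -0.002]
force: [-0.5, -0.1, -0.7]
finger_gap: 22.0
grip_force: 25.0
```

Run:
```python
from h import *
st()
c=goal([*d2w(0,34),290],DH)
```

```text
t 19.3 [596.8 142.1 290.7] F [-0.5 -0.1 -0.7] gap 22.0 gf 25.0
slide [-15.5 110.    0.7] turn [-0.0001  0.0012 -0.0002] q6 1.51
```

Request:
jog_arm(increments=[{"slide": [-5,36,0],"turn": [0,0,0],"grip": 0},{"slide": [-5,37,0],"turn": [0,0,0],"grip": 0},{"slide": [-5.5,37,0],"turn": [0,0,0],"grip": 0},{"slide": [0,0,25],"turn": [0,0,0],"grip": 0},{"slide": [0,0,25],"turn": [0,0,0],"grip": 0},{"slide": [0,0,20],"turn": [0,0,0],"grip": 0},{"slide": [0,0,8],"turn": [0,0,0],"grip": 0},{"slide": [0,0,4],"turn": [0,0,0],"grip": 0},{"slide": [0,0,0],"turn": [0,0,0],"grip": 0}])

```text
t: 20.42
ee_pos: [607.4, 31.5, 209.7]
eef_rot: [3.12, 0.365, 0.001]
force: [0.1, 0.0, -0.6]
finger_gap: 21.7
grip_force: 25.0
```

Run:
```python
from h import *
st()
c=goal([*d2w(0,34),205],DH);bars('side');bars('top')
```

```text
t 20.43 [607.4  31.5 209.7] F [ 0.1  0.  -0.6] gap 21.7 gf 25.0
slide [-0.3 -0.   4.7] turn [ 0.0001 -0.0005 -0.0002] q6 1.33
side w [593.1  29.7] deck [-14.   35.5] [62.4 20.5] 8.7 z 219.1
top w [591.9 -43.3] deck [-32.1 -35.2] [24.  17.7] 16.3 z 215.6
top w [576.1  23.9] deck [-32.   33.8] [23.4 21.2] 14.9 z 220.4
```

Request:
jog_arm(increments=[{"slide": [0,0,3.5],"turn": [0,0,0],"grip": 0},{"slide": [0,0,1.2],"turn": [0,0,0],"grip": 0},{"slide": [0,0,0],"turn": [0,0,0],"grip": 0}])

```text
t: 20.9
ee_pos: [607.4, 31.5, 204.7]
eef_rot: [3.12, 0.363, 0.0]
force: [0.0, 0.5, 0.4]
finger_gap: 21.4
grip_force: 25.0
```

Request:
jog_arm(increments=[{"slide": [0,0,0.4],"turn": [0,0,0],"grip": 0},{"slide": [0,0,0],"turn": [0,0,0],"grip": 0.36},{"slide": [0,0,0],"turn": [0,0,0],"grip": 0.36},{"slide": [0,0,0],"turn": [0,0,0],"grip": 0.36},{"slide": [0,0,-15],"turn": [0,0,0],"grip": 0.36},{"slide": [0,0,-25],"turn": [0,0,0],"grip": 0.36},{"slide": [0,0,-40],"turn": [0,0,0],"grip": 0.42}])

```text
t: 21.78
ee_pos: [607.0, 31.5, 285.3]
eef_rot: [-3.12, -0.363, 0.002]
force: [1.2, 0.9, -0.2]
finger_gap: 38.4
grip_force: 0.0
```

Run:
```python
from h import *
st();bars('side');bars('top')
c=goal([*np.array([593.2,275.5]),283],DH)
c=goal([593.2,275.5,110],np.pi/2,0,c)
```

```text
t 21.77 [607.   31.5 285.3] F [ 1.2  0.9 -0.2] gap 38.4 gf 0.0
side w [606.8  32.4] deck [-0.1 35. ] [91.1 23.1] 13.3 z 214.3
top w [592.  -42.9] deck [-31.9 -34.9] [26. 18.] 14.0 z 215.6
top w [580.   25.2] deck [-27.9  34.2] [33.9 21.4] 13.2 z 215.2
slide [  41.2 -241.     6.8] turn [ 0.0019 -0.0077 -0.0012] q6 1.33
slide [  0.   0. 173.] turn [ 0.      0.     -1.3378] q6 1.33
```

Request:
jog_arm(increments=[{"slide": [7,-40,0],"turn": [0,0,0],"grip": 0.42},{"slide": [7,-40,0],"turn": [0,0,0],"grip": 0.42},{"slide": [7,-40,0],"turn": [0,0,0],"grip": 0.42},{"slide": [7,-40,0],"turn": [0,0,0],"grip": 0.42},{"slide": [7,-40,0],"turn": [0,0,0],"grip": 0.42},{"slide": [6,-41,0],"turn": [0,0,0],"grip": 0.42},{"slide": [0,0,20],"turn": [0,0,-0.167],"grip": 0.42},{"slide": [0,0,20],"turn": [0,0,-0.167],"grip": 0.42},{"slide": [0,0,20],"turn": [0,0,-0.167],"grip": 0.42},{"slide": [0,0,20],"turn": [0,0,-0.167],"grip": 0.42}])

```text
t: 23.12
ee_pos: [591.8, 275.6, 204.0]
eef_rot: [-2.825, -1.374, -0.001]
force: [0.2, 0.1, 0.7]
finger_gap: 39.1
grip_force: 0.0
```

Request:
jog_arm(increments=[{"slide": [0,0,20],"turn": [0,0,-0.167],"grip": 0.42},{"slide": [0,0,20],"turn": [0,0,-0.167],"grip": 0.42},{"slide": [0,0,20],"turn": [0,0,-0.167],"grip": 0.42},{"slide": [0,0,20],"turn": [0,0,-0.168],"grip": 0.42},{"slide": [0,0,0],"turn": [0,0,0],"grip": 0.42}])

```text
t: 23.75
ee_pos: [591.3, 275.3, 123.1]
eef_rot: [-2.224, -2.217, 0.004]
force: [-0.4, -0.5, -0.2]
finger_gap: 39.5
grip_force: 0.0
```

Run:
```python
from h import *
st()
c=goal([593.2,275.5,51],np.pi/2)
grab('wrist','w3.png')
```

```text
t 23.75 [591.3 275.3 123.1] F [-0.4 -0.5 -0.2] gap 39.5 gf 0.0
slide [ 0.3  2.1 72.1] turn [-0.0023  0.0009 -0.003 ] q6 0.38
```

View pics/w3.png

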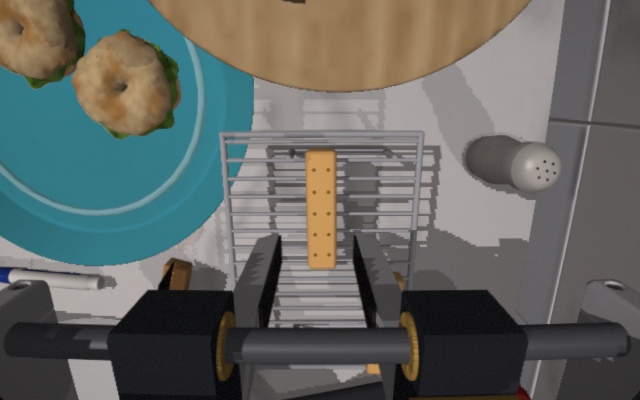

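The wrist view shows the left bar centred at (320,210). Descend and grip.

Request:
jog_arm(increments=[{"slide": [0.3,2,25],"turn": [0,0,0],"grip": 0.42},{"slide": [0,0,25],"turn": [0,0,0],"grip": 0.42},{"slide": [0,0,14],"turn": [0,0,0],"grip": 0.42},{"slide": [0,0,7],"turn": [0,0,0],"grip": 0.42},{"slide": [0,0,0],"turn": [0,0,0],"grip": 0.42},{"slide": [0,0,0],"turn": [0,0,0],"grip": 0},{"slide": [0,0,0],"turn": [0,0,0],"grip": 0},{"slide": [0,0,0],"turn": [0,0,0],"grip": 0},{"slide": [0,0,0],"turn": [0,0,0],"grip": 0},{"slide": [0,0,0],"turn": [0,0,0],"grip": 0}])

```text
t: 25.05
ee_pos: [594.1, 275.9, 53.8]
eef_rot: [2.223, 2.219, 0.001]
force: [-2.3, -0.2, 6.5]
finger_gap: 21.6
grip_force: 25.0
```

Request:
jog_arm(increments=[{"slide": [0,0,-15],"turn": [0,0,0],"grip": 0},{"slide": [0,0,-44],"turn": [0,0,0],"grip": 0},{"slide": [0,0,-45],"turn": [0,0,0],"grip": 0},{"slide": [0,0,-45],"turn": [0,0,0],"grip": 0},{"slide": [0,0,-45],"turn": [0,0,0],"grip": 0},{"slide": [0,0,-45],"turn": [0,0,0],"grip": 0},{"slide": [0,0,0],"turn": [0,0,0],"grip": 0}])

```text
t: 25.92
ee_pos: [594.4, 276.0, 297.0]
eef_rot: [2.222, 2.217, 0.01]
force: [0.4, 1.2, -0.4]
finger_gap: 21.9
grip_force: 25.0
```

Run:
```python
from h import *
st()
c=goal([*d2w(34,0),290],DH+np.pi/2)
```

```text
t 25.93 [594.4 276.  297. ] F [ 0.4  1.2 -0.4] gap 21.9 gf 25.0
slide [-269.7   54.1    6.6] turn [ 0.0066 -0.0018 -0.235 ] q6 0.38
```

Request:
jog_arm(increments=[{"slide": [-44,9,0],"turn": [0,0,0],"grip": 0},{"slide": [-45,9,0],"turn": [0,0,0],"grip": 0},{"slide": [-45,9,0],"turn": [0,0,0],"grip": 0},{"slide": [-45,9,0],"turn": [0,0,0],"grip": 0},{"slide": [-45,9,0],"turn": [0,0,0],"grip": 0},{"slide": [-45,9,0],"turn": [0,0,0],"grip": 0},{"slide": [0,0,0],"turn": [0,0,-0.118],"grip": 0},{"slide": [0,0,0],"turn": [0,0,-0.117],"grip": 0},{"slide": [0,0,0],"turn": [0,0,0],"grip": 0}])

```text
t: 27.05
ee_pos: [647.1, 6.6, 291.5]
eef_rot: [-1.949, -2.463, 0.001]
force: [0.5, -0.1, -0.2]
finger_gap: 21.5
grip_force: 25.0
```

Run:
```python
from h import *
st()
c=goal([*d2w(34,0),230],DH+np.pi/2)
```

```text
t 27.05 [647.1   6.6 291.5] F [ 0.5 -0.1 -0.2] gap 21.5 gf 25.0
slide [-0.6  1.  61.5] turn [-0.0012 -0.0004 -0.0009] q6 -0.28
```

Request:
jog_arm(increments=[{"slide": [-0.6,1,22],"turn": [0,0,0],"grip": 0},{"slide": [0,0,22],"turn": [0,0,0],"grip": 0},{"slide": [0,0,12],"turn": [0,0,0],"grip": 0},{"slide": [0,0,5],"turn": [0,0,0],"grip": 0},{"slide": [0,0,0],"turn": [0,0,0],"grip": 0},{"slide": [0,0,0],"turn": [0,0,0],"grip": 0}])

```text
t: 27.8
ee_pos: [648.7, 6.3, 232.0]
eef_rot: [1.948, 2.464, 0.001]
force: [-0.2, 0.4, -0.8]
finger_gap: 21.6
grip_force: 25.0
```

Run:
```python
from h import *
st()
c=goal([*d2w(34,0),224],DH+np.pi/2);bars('side');bars('top')
```

```text
t 27.8 [648.7   6.3 232. ] F [-0.2  0.4 -0.8] gap 21.6 gf 25.0
slide [ 0.  -0.6  8. ] turn [ 0.0011  0.0003 -0.0002] q6 -0.28
side w [642.3  27.2] deck [33.2 21.7] [22.7 48.6] 14.3 z 240.4
```

Request:
jog_arm(increments=[{"slide": [0,-0.5,5],"turn": [0,0,0],"grip": 0},{"slide": [0,0,2.5],"turn": [0,0,0],"grip": 0},{"slide": [0,0,0.5],"turn": [0,0,0],"grip": 0},{"slide": [0,0,0],"turn": [0,0,0],"grip": 0}])

```text
t: 28.4
ee_pos: [647.9, 6.2, 223.5]
eef_rot: [1.948, 2.465, 0.0]
force: [-3.3, 0.9, 4.4]
finger_gap: 21.7
grip_force: 25.0
```

Request:
jog_arm(increments=[{"slide": [0,0,0.3],"turn": [0,0,0],"grip": 0},{"slide": [0,0,0],"turn": [0,0,0],"grip": 0.36},{"slide": [0,0,0],"turn": [0,0,0],"grip": 0.36},{"slide": [0,0,0],"turn": [0,0,0],"grip": 0.36},{"slide": [0,0,-15],"turn": [0,0,0],"grip": 0.36},{"slide": [0,0,-25],"turn": [0,0,0],"grip": 0.36},{"slide": [0,0,-30],"turn": [0,0,0],"grip": 0.42}])

```text
t: 29.28
ee_pos: [647.9, 6.2, 294.5]
eef_rot: [1.948, 2.465, 0.0]
force: [0.2, -0.5, 0.2]
finger_gap: 38.6
grip_force: 0.0
```

Run:
```python
from h import *
st();bars('side')
c=goal([643.9,177.5,290],np.pi/2)
bars('side',50,75);bars('top',50,75)
```

```text
t 29.27 [647.9   6.2 294.5] F [ 0.2 -0.5  0.2] gap 38.6 gf 0.0
side w [645.1  12.8] deck [32.7  7.1] [22.9 78.2] 13.2 z 232.1
slide [167.8  34.9   9.3] turn [0.0063 0.001  0.233 ] q6 -0.28
side w [644.6 177.8] deck [ 70.2 167.8] [88.1 23.3] 87.1 z 62.2
top w [ 682.2 -134.3] deck [  34.8 -144.7] [16.7 35.6] 87.8 z 60.3
top w [ 644.2 -224.2] deck [ -23.  -223.3] [43.7 19.1] 36.9 z 61.1
top w [644.3 177.4] deck [ 69.9 167.4] [87.1 21.9] 87.5 z 63.0
```

Request:
jog_arm(increments=[{"slide": [42,8.7,0],"turn": [0,0,0],"grip": 0.42},{"slide": [42,8.7,0],"turn": [0,0,0],"grip": 0.42},{"slide": [42,8.7,0],"turn": [0,0,0],"grip": 0.42},{"slide": [42,8.7,0],"turn": [0,0,0],"grip": 0.42},{"slide": [0,0,40],"turn": [0,0,0.13],"grip": 0.42},{"slide": [0,0,44],"turn": [0,0,0.13],"grip": 0.42},{"slide": [0,0,45],"turn": [0,0,0],"grip": 0.42},{"slide": [0,0,40],"turn": [0,0,0],"grip": 0.42},{"slide": [0,0,0],"turn": [0,0,0],"grip": 0.42}])

```text
t: 30.55
ee_pos: [641.3, 177.3, 120.4]
eef_rot: [-2.249, -2.189, 0.009]
force: [-0.7, 0.5, 0.7]
finger_gap: 39.7
grip_force: 0.0
```

Run:
```python
from h import *
st();
c=goal([644.4,177.6,52],np.deg2rad(88.2))
```

```text
t 30.55 [641.3 177.3 120.4] F [-0.7  0.5  0.7] gap 39.7 gf 0.0
slide [ 0.4  3.6 68.3] turn [-0.0065  0.0016  0.0044] q6 0.24
```

Request:
jog_arm(increments=[{"slide": [0.3,3,23],"turn": [-0.005,0,0],"grip": 0.42},{"slide": [0,0,23],"turn": [0,0,0],"grip": 0.42},{"slide": [0,0,15],"turn": [0,0,0],"grip": 0.42},{"slide": [0,0,7],"turn": [0,0,0],"grip": 0.42},{"slide": [0,0,0],"turn": [0,0,0],"grip": 0.42},{"slide": [0,0,0],"turn": [0,0,0],"grip": 0},{"slide": [0,0,0],"turn": [0,0,0],"grip": 0},{"slide": [0,0,0],"turn": [0,0,0],"grip": 0},{"slide": [0,0,0],"turn": [0,0,0],"grip": 0},{"slide": [0,0,0],"turn": [0,0,0],"grip": 0}])

```text
t: 31.8
ee_pos: [646.5, 178.0, 56.6]
eef_rot: [2.248, 2.188, 0.007]
force: [-1.4, -0.2, 5.4]
finger_gap: 21.5
grip_force: 25.0
```

Request:
jog_arm(increments=[{"slide": [0,0,-15],"turn": [0,0,0],"grip": 0},{"slide": [0,0,-44],"turn": [0,0,0],"grip": 0},{"slide": [0,0,-45],"turn": [0,0,0],"grip": 0},{"slide": [0,0,-45],"turn": [0,0,0],"grip": 0},{"slide": [0,0,-45],"turn": [0,0,0],"grip": 0},{"slide": [0,0,-45],"turn": [0,0,0],"grip": 0},{"slide": [0,0,0],"turn": [0,0,0],"grip": 0}])

```text
t: 32.67
ee_pos: [645.7, 178.1, 299.8]
eef_rot: [2.246, 2.186, 0.015]
force: [-0.8, 0.1, -1.5]
finger_gap: 21.4
grip_force: 25.0
```

Run:
```python
from h import *
st()
c=goal([*d2w(-34,0),290],DH+np.pi/2)
```

```text
t 32.67 [645.7 178.1 299.8] F [-0.8  0.1 -1.5] gap 21.4 gf 25.0
slide [-189.2  -58.8    8.8] turn [ 1.2e-02 -2.0e-04 -2.6e-01] q6 0.24
```

Request:
jog_arm(increments=[{"slide": [-38,-12,0],"turn": [0,0,0],"grip": 0},{"slide": [-38,-12,0],"turn": [0,0,0],"grip": 0},{"slide": [-38,-12,0],"turn": [0,0,0],"grip": 0},{"slide": [-38,-12,0],"turn": [0,0,0],"grip": 0},{"slide": [-37,-11,0],"turn": [0,0,0],"grip": 0},{"slide": [0,0,0],"turn": [0,0,-0.13],"grip": 0},{"slide": [0,0,0],"turn": [0,0,-0.13],"grip": 0},{"slide": [0,0,0],"turn": [0,0,0],"grip": 0}])

```text
t: 33.67
ee_pos: [580.7, -9.4, 294.1]
eef_rot: [1.947, 2.461, 0.004]
force: [0.2, -0.2, -0.6]
finger_gap: 21.6
grip_force: 25.0
```

Run:
```python
from h import *
st()
c=goal([*d2w(-34,0),233],DH+np.pi/2)
```

```text
t 33.67 [580.7  -9.4 294.1] F [ 0.2 -0.2 -0.6] gap 21.6 gf 25.0
slide [-0.3  1.  61.1] turn [ 0.0038  0.001  -0.0009] q6 -0.31
```

Request:
jog_arm(increments=[{"slide": [-0.3,1,22],"turn": [0.004,0,0],"grip": 0},{"slide": [0,0,22],"turn": [0,0,0],"grip": 0},{"slide": [0,0,12],"turn": [0,0,0],"grip": 0},{"slide": [0,0,4],"turn": [0,0,0],"grip": 0},{"slide": [0,0,0],"turn": [0,0,0],"grip": 0},{"slide": [0,0,0],"turn": [0,0,0],"grip": 0}])

```text
t: 34.42
ee_pos: [582.4, -9.5, 235.4]
eef_rot: [1.947, 2.462, 0.001]
force: [0.1, -1.0, -0.4]
finger_gap: 21.8
grip_force: 25.0
```

Run:
```python
from h import *
st()
c=goal([*d2w(-34,0),226],DH+np.pi/2);bars('side')
```

```text
t 34.42 [582.4  -9.5 235.4] F [ 0.1 -1.  -0.4] gap 21.8 gf 25.0
slide [ 0.2 -0.5  9.4] turn [ 0.0019  0.0016 -0.0003] q6 -0.31
side w [610.1  10.2] deck [-2.1 12.6] [87.6 67.2] 12.8 z 240.8
```

Request:
jog_arm(increments=[{"slide": [0,-0.5,4],"turn": [0.002,0,0],"grip": 0},{"slide": [0,0,2],"turn": [0,0,0],"grip": 0},{"slide": [0,0,1],"turn": [0,0,0],"grip": 0},{"slide": [0,0,0],"turn": [0,0,0],"grip": 0}])

```text
t: 34.98
ee_pos: [581.7, -9.6, 227.6]
eef_rot: [1.948, 2.464, -0.003]
force: [-0.2, 1.9, -1.3]
finger_gap: 21.8
grip_force: 25.0
```

Request:
jog_arm(increments=[{"slide": [0,0,0.7],"turn": [0,0,0],"grip": 0},{"slide": [0,0,0],"turn": [0,0,0],"grip": 0}])

```text
t: 35.22
ee_pos: [581.7, -9.6, 226.9]
eef_rot: [1.948, 2.464, -0.003]
force: [-0.3, 0.3, -1.4]
finger_gap: 21.9
grip_force: 25.0
```

Run:
```python
from h import *
st()
bars('side')
```

```text
t 35.23 [581.7  -9.6 226.9] F [-0.3  0.3 -1.4] gap 21.9 gf 25.0
side w [609.9  12. ] deck [-1.8 14.4] [91.3 65.9] 11.4 z 232.3
```

Request:
jog_arm(increments=[{"slide": [0,0,0.7],"turn": [0,0,0],"grip": 0},{"slide": [0,0,0],"turn": [0,0,0],"grip": 0}])

```text
t: 35.52
ee_pos: [581.7, -9.7, 226.4]
eef_rot: [1.948, 2.464, -0.002]
force: [0.3, 0.2, 0.8]
finger_gap: 21.4
grip_force: 25.0
```

Request:
jog_arm(increments=[{"slide": [0,0,0.5],"turn": [0,0,0],"grip": 0},{"slide": [0,0,0],"turn": [0,0,0],"grip": 0}])

```text
t: 35.78
ee_pos: [581.7, -9.6, 226.2]
eef_rot: [1.948, 2.464, -0.002]
force: [-2.4, -0.6, 4.5]
finger_gap: 21.4
grip_force: 25.0
```

Contact. Release and retreat, then look.

Request:
jog_arm(increments=[{"slide": [0,0,0],"turn": [0,0,0],"grip": 0.36},{"slide": [0,0,0],"turn": [0,0,0],"grip": 0.36},{"slide": [0,0,0],"turn": [0,0,0],"grip": 0.36},{"slide": [0,0,-15],"turn": [0,0,0],"grip": 0.36},{"slide": [0,0,-25],"turn": [0,0,0],"grip": 0.36},{"slide": [0,0,-40],"turn": [0,0,0],"grip": 0.36},{"slide": [-50,0,0],"turn": [0,0,0],"grip": 0},{"slide": [0,-50,0],"turn": [0,0,0],"grip": 0},{"slide": [0,-50,0],"turn": [0,0,0],"grip": 0}])

```text
t: 36.9
ee_pos: [494.9, -81.9, 306.1]
eef_rot: [-1.949, -2.464, 0.003]
force: [0.2, -0.1, 0.6]
finger_gap: 7.4
grip_force: 0.0
```

Run:
```python
from h import *
st()
f=grab('side');im=f['pixels'][60:210,300:500];cv2.imwrite('pics/c5.png',cv2.resize(im,None,fx=4,fy=4,interpolation=cv2.INTER_CUBIC))
bars('side');bars('top')
c=goal([*d2w(-120,0),290],DH)
c=goal([*d2w(-120,0),290],DH,.5236,c)
```

```text
t 36.9 [494.9 -81.9 306.1] F [ 0.2 -0.1  0.6] gap 7.4 gf 0.0
side w [646.5   7.2] deck [32.7  1.3] [23.2 89.3] 13.8 z 232.0
side w [580.8  -8.5] deck [-34.9   1.2] [23.2 90.8] 12.7 z 232.2
top w [613.5  -2.1] deck [-1.5 -0.2] [90.3 90.5] 13.8 z 233.1
slide [50.3 15.1 17.6] turn [2.6000e-03 1.1000e-03 1.5695e+00] q6 -0.47
slide [0. 0. 0.] turn [-0.      0.5236 -0.    ] q6 -0.47
```

View pics/c5.png

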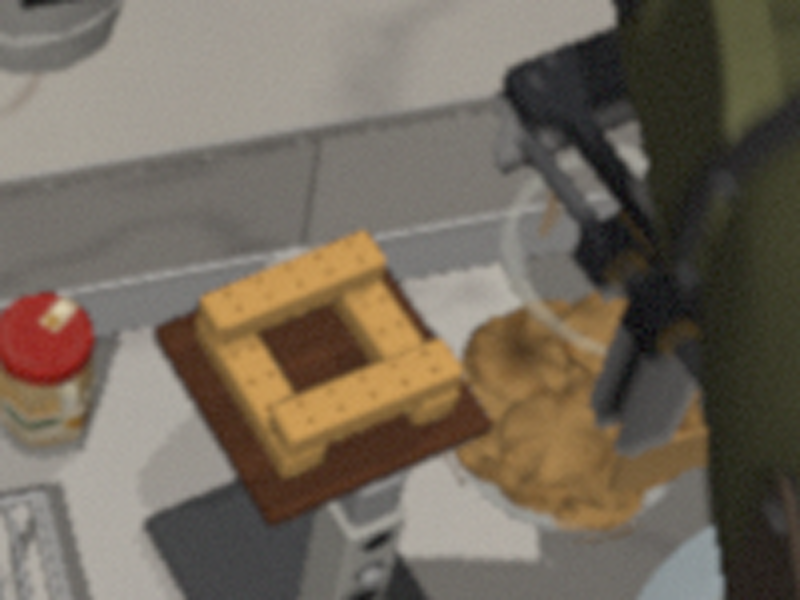

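The crop shows a neat, square two-layer tower centred on the deck (top bars ≈(290,285) and (365,390)), within about 1.5 mm. Now the second push, 30 mm lower.

Request:
jog_arm(increments=[{"slide": [50,15,0],"turn": [0,0,0],"grip": 0},{"slide": [0,0,0],"turn": [0,0,0.1745],"grip": 0},{"slide": [0,0,0],"turn": [0,0,0.1745],"grip": 0},{"slide": [0,0,0],"turn": [0,0,0.1745],"grip": 0},{"slide": [0,0,0],"turn": [0,0,0.1745],"grip": 0},{"slide": [0,0,0],"turn": [0,0,0.1745],"grip": 0},{"slide": [0,0,0],"turn": [0,0,0.1745],"grip": 0},{"slide": [0,0,0],"turn": [0,0,0.1745],"grip": 0},{"slide": [0,0,0],"turn": [0,0,0.1745],"grip": 0},{"slide": [0,0,0],"turn": [0,0,0.1745],"grip": 0}])

```text
t: 38.3
ee_pos: [500.0, -28.8, 306.4]
eef_rot: [3.12, 0.357, -0.0]
force: [-0.3, 0.8, -0.1]
finger_gap: 0.4
grip_force: 0.0
```

Request:
jog_arm(increments=[{"slide": [0,0,0],"turn": [0,0.1745,0],"grip": 0},{"slide": [0,0,0],"turn": [0,0.1745,0],"grip": 0},{"slide": [0,0,0],"turn": [0,0.1745,0],"grip": 0},{"slide": [0,0,0],"turn": [0,0,0],"grip": 0}])

```text
t: 38.8
ee_pos: [498.6, -29.2, 306.3]
eef_rot: [-2.959, -0.346, -0.792]
force: [0.8, -0.0, 0.5]
finger_gap: 0.4
grip_force: 0.0
```

Run:
```python
from h import *
st()
c=goal([*d2w(-108,-.5),108],DH,.5236)
```

```text
t 38.8 [498.6 -29.2 306.3] F [ 0.8 -0.   0.5] gap 0.4 gf 0.0
slide [-88.9   0.3 177.6] turn [0.0013 0.0004 0.0002] q6 0.97
```

Request:
jog_arm(increments=[{"slide": [22,0.3,13],"turn": [0,0,0],"grip": 0},{"slide": [-19,0,33],"turn": [0,0,0],"grip": 0},{"slide": [-19,0,33],"turn": [0,0,0],"grip": 0},{"slide": [-19,0,33],"turn": [0,0,0],"grip": 0},{"slide": [-19,0,33],"turn": [0,0,0],"grip": 0},{"slide": [-14,0,24.5],"turn": [0,0,0],"grip": 0},{"slide": [-8,0,14.5],"turn": [0,0,0],"grip": 0},{"slide": [0,0,0],"turn": [0,0,0],"grip": 0},{"slide": [0,0,0],"turn": [0,0,0],"grip": 0}])

```text
t: 39.92
ee_pos: [525.5, -23.4, 109.3]
eef_rot: [-2.959, -0.349, -0.791]
force: [-0.2, 0.2, 0.4]
finger_gap: 0.2
grip_force: 0.0
```

Run:
```python
from h import *
st()
c=goal([535.5,-20.4,107.5],DH,.5236)
c=goal([543.8,-18.7,107.5],DH,.5236,c)
```

```text
t 39.92 [525.5 -23.4 109.3] F [-0.2  0.2  0.4] gap 0.2 gf 0.0
slide [ 8.1 -0.6  6.8] turn [0.0004 0.001  0.0018] q6 0.74
slide [7.3 0.3 4.2] turn [0. 0. 0.] q6 0.74
```

Request:
jog_arm(increments=[{"slide": [4,-0.6,3.4],"turn": [0,0,0],"grip": 0},{"slide": [4,0,3.4],"turn": [0,0,0],"grip": 0},{"slide": [1.7,0,1],"turn": [0,0,0],"grip": 0},{"slide": [1.7,0,1],"turn": [0,0,0],"grip": 0},{"slide": [0,0,0],"turn": [0,0,0],"grip": 0}])

```text
t: 40.55
ee_pos: [537.9, -19.8, 106.4]
eef_rot: [-2.959, -0.348, -0.79]
force: [-5.1, -2.3, 3.9]
finger_gap: 0.0
grip_force: 3.2
```

Request:
jog_arm(increments=[{"slide": [1.7,0,1],"turn": [0,0,0],"grip": 0},{"slide": [0,0,0],"turn": [0,0,0],"grip": 0}])

```text
t: 40.8
ee_pos: [539.6, -19.4, 106.3]
eef_rot: [-2.959, -0.347, -0.789]
force: [-7.8, -2.3, 3.5]
finger_gap: 0.6
grip_force: 3.8
```

Request:
jog_arm(increments=[{"slide": [1.3,0,0.8],"turn": [0,0,0],"grip": 0},{"slide": [0,0,0],"turn": [0,0,0],"grip": 0}])

```text
t: 41.05
ee_pos: [541.0, -19.0, 106.2]
eef_rot: [-2.959, -0.347, -0.789]
force: [-7.5, -1.6, 4.5]
finger_gap: 0.4
grip_force: 4.1
```

Request:
jog_arm(increments=[{"slide": [0.9,0,0.5],"turn": [0,0,0],"grip": 0},{"slide": [0,0,0],"turn": [0,0,0],"grip": 0}])

```text
t: 41.3
ee_pos: [541.9, -18.8, 106.1]
eef_rot: [-2.959, -0.348, -0.789]
force: [-10.2, -2.9, 5.7]
finger_gap: 0.3
grip_force: 5.2
```

Request:
jog_arm(increments=[{"slide": [0.9,0,0.5],"turn": [0,0,0],"grip": 0},{"slide": [0,0,0],"turn": [0,0,0],"grip": 0},{"slide": [0,0,0],"turn": [0,0,0],"grip": 0}])

```text
t: 41.68
ee_pos: [542.9, -18.5, 106.0]
eef_rot: [-2.959, -0.347, -0.789]
force: [-6.5, -2.1, 1.1]
finger_gap: 0.3
grip_force: 3.2
```

Run:
```python
from h import *
st();bars('top',170,250)
```

```text
t 41.67 [542.9 -18.5 106. ] F [-6.5 -2.1  1.1] gap 0.3 gf 3.2
top w [613.5  -2.5] deck [-1.7 -0.5] [90.1 90.7] 13.8 z 232.6
```

Request:
jog_arm(increments=[{"slide": [0,0,0],"turn": [0,0,0],"grip": 0},{"slide": [0,0,0],"turn": [0,0,0],"grip": 0},{"slide": [0,0,0],"turn": [0,0,0],"grip": 0}])

```text
t: 42.1
ee_pos: [542.9, -18.6, 106.1]
eef_rot: [-2.959, -0.347, -0.789]
force: [-6.2, -2.7, 0.7]
finger_gap: 0.5
grip_force: 3.2
```

Run:
```python
from h import *
st();bars('top',170,250)
```

```text
t 42.1 [542.9 -18.6 106.1] F [-6.2 -2.7  0.7] gap 0.5 gf 3.2
top w [613.3  -2. ] deck [-1.7  0. ] [90.5 90.7] 13.6 z 232.7
```

Not yet; a little further.

Request:
jog_arm(increments=[{"slide": [0.5,0,0.3],"turn": [0,0,0],"grip": 0},{"slide": [0,0,0],"turn": [0,0,0],"grip": 0},{"slide": [0,0,0],"turn": [0,0,0],"grip": 0}])

```text
t: 42.52
ee_pos: [543.3, -18.4, 105.9]
eef_rot: [-2.96, -0.347, -0.788]
force: [-8.0, -2.6, 1.7]
finger_gap: 0.6
grip_force: 4.3
```

Run:
```python
from h import *
st();bars('top',170,250)
```

```text
t 42.52 [543.3 -18.4 105.9] F [-8.  -2.6  1.7] gap 0.6 gf 4.3
top w [613.5  -2.1] deck [-1.5 -0.2] [90.2 90.2] 13.6 z 232.5
```

Request:
jog_arm(increments=[{"slide": [0.6,0,0.3],"turn": [0,0,0],"grip": 0},{"slide": [0,0,0],"turn": [0,0,0],"grip": 0},{"slide": [0,0,0],"turn": [0,0,0],"grip": 0},{"slide": [0,0,0],"turn": [0,0,0],"grip": 0}])

```text
t: 43.08
ee_pos: [544.4, -18.1, 106.2]
eef_rot: [-2.959, -0.347, -0.79]
force: [-4.9, -1.5, -3.5]
finger_gap: 0.5
grip_force: 2.2
```

Run:
```python
from h import *
st();bars('top',170,250)
```

```text
t 43.08 [544.4 -18.1 106.2] F [-4.9 -1.5 -3.5] gap 0.5 gf 2.2
top w [613.6  -2.6] deck [-1.6 -0.6] [90.6 90.7] 13.7 z 206.5
```

Sinking smoothly. Wait for it to settle, then back away.

Request:
jog_arm(increments=[{"slide": [0,0,0],"turn": [0,0,0],"grip": 0},{"slide": [0,0,0],"turn": [0,0,0],"grip": 0},{"slide": [0,0,0],"turn": [0,0,0],"grip": 0},{"slide": [0,0,0],"turn": [0,0,0],"grip": 0},{"slide": [-6,0,-3.5],"turn": [0,0,0],"grip": 0},{"slide": [-10,0,-6],"turn": [0,0,0],"grip": 0},{"slide": [14,0,-24],"turn": [0,0,0],"grip": 0},{"slide": [15,0,-40],"turn": [0,0,0],"grip": 0},{"slide": [15,0,-40],"turn": [0,0,0],"grip": 0},{"slide": [15,0,-40],"turn": [0,0,0],"grip": 0}])

```text
t: 44.38
ee_pos: [505.8, -27.3, 262.9]
eef_rot: [-2.959, -0.347, -0.794]
force: [0.6, 0.9, -0.0]
finger_gap: 0.7
grip_force: 0.0
```

Request:
jog_arm(increments=[{"slide": [-20,0,-40],"turn": [0,0,0],"grip": 0},{"slide": [-20,20,-30],"turn": [0,0,0],"grip": 0},{"slide": [0,0,0],"turn": [0,0,0],"grip": 0},{"slide": [0,0,0],"turn": [0,0,0],"grip": 0}])

```text
t: 44.88
ee_pos: [443.4, -62.5, 301.6]
eef_rot: [-2.959, -0.346, -0.792]
force: [0.0, 0.2, 0.2]
finger_gap: 0.6
grip_force: 0.0
```

Run:
```python
from h import *
st();bars('top',140,250);bars('side',140,250);print(deckz())
f=grab('side','end.png')
```

```text
t 44.88 [443.4 -62.5 301.6] F [0.  0.2 0.2] gap 0.6 gf 0.0
top w [613.5  -2.5] deck [-1.7 -0.5] [90.1 90.8] 13.7 z 203.0
top w [563.9 549.7] deck [ 77.6 548.2] [53.5 48.2] 67.2 z 144.4
side w [646.9   6.9] deck [33.   0.9] [22.9 88.8] 15.0 z 202.0
side w [580.9  -9.4] deck [-34.9   0.3] [23.2 89.6] 12.0 z 202.1
side w [563.9 552.1] deck [ 78.2 550.6] [52.3 45.3] 64.2 z 143.8
(np.int64(166), np.int64(800))
```

View pics/end.png

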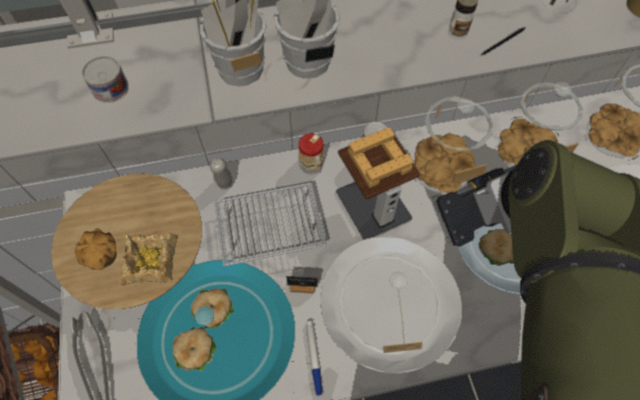

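The final picture shows the deck at the last hole (167 mm) with the tower intact at (380,160). The rack is empty, and the jar (311,150) and shaker (220,172) are standing where they were. Handing in.

```bash
python3 -c "
from plant import robot
print(robot.close_job())"
```

```text
the job is handed in; nothing more can be done
None
```

I handed the job in at about 45 s: the deck is at the last hole with all four shortbread fingers in a neat criss-cross tower, centred to within about 2 mm, and the jars and shaker are still standing in place (no verdict came back).

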